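Move the button panels to the other folding stand

TASK

Move the button panels across to the other seat: snap the folded stand open, take every panel, those on the loaded stand and one that may be lying on the desk, and lower each over a pair of locating pins on the newly opened stand until it lies flush on the deck, whichever bays you like. When they are all across, snap the emptied stand into its folded position. Leave everything else on the desk where it is.

Things in the scene. Friction and masses are not known exactly. Their poses are not given: they have to be found in the camera images.
- new_deck (a joint): rad, hinge angle of the empty stand's deck. 0 = open: level, reaching from the hinge to the stand's front (-x), on a stop; it starts folded, 1.85: standing up, leaning 16 degrees back past vertical, on a stop. An over-centre spring pushes it to open below about 1.1 rad and to folded above; leaving either stop takes 3 to 5 N at the tab. Let go past the middle, it snaps home in about 1 s.
- old_deck (a joint): rad, the same for the other stand, which carries the panels at the start and starts open (0)
- new_hinge (a point): empty stand (fixed steel frame 240 mm wide): middle of its hinge line, 55 mm above the desk. Axes of the frame: x from the stand's front to its back, y along the hinge line, z up. The tab's centre swings round this line at 148 mm radius, from (-148, 0, 0) mm when open, up and over to (+41, 0, +142) mm when folded. Base plate x -129 to +21 mm, 10 mm high.
- old_hinge (a point): the same point and axes for the stand that carries the panels at the start; same shape and sizes
- new_tab (a point): empty stand: centre of the black pull tab on its aluminium deck (226 wide, 116 long, 10 mm thick): a bar 28 mm long along the hinge direction, 12 mm thick, 24 mm beyond the middle of the deck's free edge on a neck 12 mm wide. Held by its two flat ends it turns between the fingers as the deck swings; or push it. Deck axes: x from free edge to hinge, y along the hinge, z out of the pinned face.
- old_tab (a point): the same for the stand that carries the panels at the start
- new_bay1 (a point): empty stand's deck: centre of the -y bay on the pinned face (60 mm above the desk when open), half-way between its two locating pins, which stand 38 mm to either side along this point's x: 7 mm thick, 14 mm high, tapered tips. Bays are 72 mm apart along y. Axes as for the tab; z is up when open.
- new_bay2 (a point): empty stand's deck: centre of the middle bay on the pinned face (60 mm above the desk when open), half-way between its two locating pins, which stand 38 mm to either side along this point's x: 7 mm thick, 14 mm high, tapered tips. Bays are 72 mm apart along y. Axes as for the tab; z is up when open.
- new_bay3 (a point): empty stand's deck: centre of the +y bay on the pinned face (60 mm above the desk when open), half-way between its two locating pins, which stand 38 mm to either side along this point's x: 7 mm thick, 14 mm high, tapered tips. Bays are 72 mm apart along y. Axes as for the tab; z is up when open.
- panel1_mid (a point): loose button panel (may be absent), 0.14 to 0.25 kg: plate 100 (x) by 60 (y) by 8 mm, 10 mm through holes at x = -38 and +38 mm; on it a grey block 48 (x) by 24 (y) mm from 8 to 34 mm above the underside, to grip by. Point: its middle, 17 mm above the underside; z up. Starts on a pin pair of the loaded stand, whose bays are the same; either way round fits. Flush = point 17 mm above the bay's.
- panel2_mid (a point): another panel, the same as panel1 (may be absent)
- panel3_mid (a point): another panel, the same as panel1 (may be absent)
- panel4_mid (a point): a panel just like panel1 (may be absent), which starts lying flat on the desk beside the stands
- phone: black mobile phone, 145 x 70 x 9 mm, lying flat; origin under its middle; a bystander to be left alone
- screwdriver: yellow-handled screwdriver, 190 mm long; origin under its middle; a bystander to be left alone
- meter: yellow multimeter, 150 x 75 x 35 mm; origin under its middle; a bystander to be left alone
- tape: black roll of tape, 90 mm across, 24 mm high; origin under its middle; a bystander to be left alone
- mug: white mug, 80 mm across, 90 mm high; origin under its middle; a bystander to be left alone
- carton: cardboard carton, 100 x 150 x 45 mm; origin under its middle; a bystander to be left alone
- adapter: small white adapter, 55 x 28 x 16 mm; origin under its middle; a bystander to be left alone
There are look-alikes about, which are no part of the job. Leave any pink look-alike of the part that bears panel1_mid alone.

How it is judged (in metres and radians):
On the way, in this order (a step that is already met when the one before it is completed fails the run):
1. the folded stand is snapped open (value of joint new_deck below 0.06 rad), for 0.2 s.
2. every panel lies flush over pins of the newly opened stand, the emptied stand being still open (((horizontal distance between panel1_mid and new_bay1 below 0.006 m and z of panel1_mid in the frame of new_bay1 between 0.012 and 0.021 m and angle between the x axis of panel1_mid and the x axis of new_bay1, either way round below 0.12 rad) or (horizontal distance between panel1_mid and new_bay2 below 0.006 m and z of panel1_mid in the frame of new_bay2 between 0.012 and 0.021 m and angle between the x axis of panel1_mid and the x axis of new_bay2, either way round below 0.12 rad) or (horizontal distance between panel1_mid and new_bay3 below 0.006 m and z of panel1_mid in the frame of new_bay3 between 0.012 and 0.021 m and angle between the x axis of panel1_mid and the x axis of new_bay3, either way round below 0.12 rad)) and ((horizontal distance between panel2_mid and new_bay1 below 0.006 m and z of panel2_mid in the frame of new_bay1 between 0.012 and 0.021 m and angle between the x axis of panel2_mid and the x axis of new_bay1, either way round below 0.12 rad) or (horizontal distance between panel2_mid and new_bay2 below 0.006 m and z of panel2_mid in the frame of new_bay2 between 0.012 and 0.021 m and angle between the x axis of panel2_mid and the x axis of new_bay2, either way round below 0.12 rad) or (horizontal distance between panel2_mid and new_bay3 below 0.006 m and z of panel2_mid in the frame of new_bay3 between 0.012 and 0.021 m and angle between the x axis of panel2_mid and the x axis of new_bay3, either way round below 0.12 rad)) and ((horizontal distance between panel3_mid and new_bay1 below 0.006 m and z of panel3_mid in the frame of new_bay1 between 0.012 and 0.021 m and angle between the x axis of panel3_mid and the x axis of new_bay1, either way round below 0.12 rad) or (horizontal distance between panel3_mid and new_bay2 below 0.006 m and z of panel3_mid in the frame of new_bay2 between 0.012 and 0.021 m and angle between the x axis of panel3_mid and the x axis of new_bay2, either way round below 0.12 rad) or (horizontal distance between panel3_mid and new_bay3 below 0.006 m and z of panel3_mid in the frame of new_bay3 between 0.012 and 0.021 m and angle between the x axis of panel3_mid and the x axis of new_bay3, either way round below 0.12 rad)) and ((horizontal distance between panel4_mid and new_bay1 below 0.006 m and z of panel4_mid in the frame of new_bay1 between 0.012 and 0.021 m and angle between the x axis of panel4_mid and the x axis of new_bay1, either way round below 0.12 rad) or (horizontal distance between panel4_mid and new_bay2 below 0.006 m and z of panel4_mid in the frame of new_bay2 between 0.012 and 0.021 m and angle between the x axis of panel4_mid and the x axis of new_bay2, either way round below 0.12 rad) or (horizontal distance between panel4_mid and new_bay3 below 0.006 m and z of panel4_mid in the frame of new_bay3 between 0.012 and 0.021 m and angle between the x axis of panel4_mid and the x axis of new_bay3, either way round below 0.12 rad)) and value of joint new_deck below 0.06 rad and value of joint old_deck below 0.5 rad), for 0.2 s.
3. the emptied stand is snapped folded (value of joint old_deck above 1.78 rad), for 0.2 s.
At the end, for the whole second after the job is handed in: Every panel present lies over a pin pair of the newly opened stand (within 6 mm of a bay's centre, 7 degrees, and 4 mm of flush) and at rest, that stand is open (deck within 0.06 rad of level), and the emptied stand is folded (deck angle above 1.78 rad) and at rest (((horizontal distance between panel1_mid and new_bay1 below 0.006 m and z of panel1_mid in the frame of new_bay1 between 0.012 and 0.021 m and angle between the x axis of panel1_mid and the x axis of new_bay1, either way round below 0.12 rad) or (horizontal distance between panel1_mid and new_bay2 below 0.006 m and z of panel1_mid in the frame of new_bay2 between 0.012 and 0.021 m and angle between the x axis of panel1_mid and the x axis of new_bay2, either way round below 0.12 rad) or (horizontal distance between panel1_mid and new_bay3 below 0.006 m and z of panel1_mid in the frame of new_bay3 between 0.012 and 0.021 m and angle between the x axis of panel1_mid and the x axis of new_bay3, either way round below 0.12 rad)) and ((horizontal distance between panel2_mid and new_bay1 below 0.006 m and z of panel2_mid in the frame of new_bay1 between 0.012 and 0.021 m and angle between the x axis of panel2_mid and the x axis of new_bay1, either way round below 0.12 rad) or (horizontal distance between panel2_mid and new_bay2 below 0.006 m and z of panel2_mid in the frame of new_bay2 between 0.012 and 0.021 m and angle between the x axis of panel2_mid and the x axis of new_bay2, either way round below 0.12 rad) or (horizontal distance between panel2_mid and new_bay3 below 0.006 m and z of panel2_mid in the frame of new_bay3 between 0.012 and 0.021 m and angle between the x axis of panel2_mid and the x axis of new_bay3, either way round below 0.12 rad)) and ((horizontal distance between panel3_mid and new_bay1 below 0.006 m and z of panel3_mid in the frame of new_bay1 between 0.012 and 0.021 m and angle between the x axis of panel3_mid and the x axis of new_bay1, either way round below 0.12 rad) or (horizontal distance between panel3_mid and new_bay2 below 0.006 m and z of panel3_mid in the frame of new_bay2 between 0.012 and 0.021 m and angle between the x axis of panel3_mid and the x axis of new_bay2, either way round below 0.12 rad) or (horizontal distance between panel3_mid and new_bay3 below 0.006 m and z of panel3_mid in the frame of new_bay3 between 0.012 and 0.021 m and angle between the x axis of panel3_mid and the x axis of new_bay3, either way round below 0.12 rad)) and ((horizontal distance between panel4_mid and new_bay1 below 0.006 m and z of panel4_mid in the frame of new_bay1 between 0.012 and 0.021 m and angle between the x axis of panel4_mid and the x axis of new_bay1, either way round below 0.12 rad) or (horizontal distance between panel4_mid and new_bay2 below 0.006 m and z of panel4_mid in the frame of new_bay2 between 0.012 and 0.021 m and angle between the x axis of panel4_mid and the x axis of new_bay2, either way round below 0.12 rad) or (horizontal distance between panel4_mid and new_bay3 below 0.006 m and z of panel4_mid in the frame of new_bay3 between 0.012 and 0.021 m and angle between the x axis of panel4_mid and the x axis of new_bay3, either way round below 0.12 rad)) and value of joint new_deck below 0.06 rad and value of joint old_deck above 1.78 rad and velocity of joint old_deck between -0.1 and 0.1 rad/s and linear speed of each of panel1, panel2, panel3, panel4 below 0.03 m/s); the robot touches nothing.
It fails at once if a bystander (phone, screwdriver, multimeter, tape, mug, carton, adapter) is moved by more than 4 cm (distance of any of phone, screwdriver, meter, tape, mug, carton, adapter from where it was at the start of the episode above 0.04 m).
Of panel1, panel2, panel3, panel4 only 2 to 3 are there at a start; the rules pass over those that are not, and their reading is None.
At some moment in a run one of panel1, panel2, panel3, panel4 may be knocked a few centimetres aside while the robot is not near it.
Once in a run the grip may slacken for a moment while it holds something.
It also fails if it takes over 210 s, if anything falls off the work surface, if the arm or the gripper's body presses on something with over 40 N, if the wrist force passes 120 N, or if a joint passes its speed limit or range.

ROBOT

A 6-joint arm with a two-finger parallel gripper is mounted at the origin on the work surface. World frame = base frame: x ahead of the robot, y to its left, z up, the work surface at z = 0. Lengths are in mm, angles in rad, forces in N, time in s.
With the tool pointing down it reaches from about 350 to 775 mm from the base axis. Payload 7.3 kg.
Tool frame: the origin (TCP) lies at the very end of the fingers, on their centre line; the grasp point (between the pads) lies bot.grasp_offset behind it (bot.grasp_offset is the distance from the TCP to the grasp point, in mm); z points along the fingers, y is the line along which they close (so a half turn about z gives the same grasp; the last joint's range is limited). The gripper opens to 92 mm and grips with 3 to 60 N. Pads are 19 mm wide; open, the fingers measure 130 mm over their backs; the gripper's body (75 mm by 190 mm) begins 47 mm behind the grasp point.
Start: joints at [-1.393, 0.342, 1.524, -0, 1.275, -0.146], TCP at [167.063, -497.73, 226.741] pointing down, gripper open.
Joint ranges: [-2.53, 2.53], [-0.77, 2.02], [0.04, 2.7], [-1, 4.14], [0.28, 2.66], [-3.11, 3.11]. Speed limits (rad/s): [2.57, 2.57, 3.14, 3.14, 3.14, 3.14].

INTERFACE

Orientations are given as [roll, pitch, yaw] about the fixed x, y, z axes, in that order (R = Rz(yaw) Ry(pitch) Rx(roll)).
In Python, from plant import bot gives the robot as it stands. The module is installed in compiled form; this text tells all that it offers.
- The arm moves only by the shell command python3 -m handwheel 'ROWS'. ROWS is JSON, a list of rows, each an object of numbers: "claw": the finger opening in mm, from 0 to 91.8; "dx", "dy", "dz": the shift along the tool's x, y, z in mm; "rx", "ry", "rz": the turn, a rotation vector about the tool's x, y, z in rad. A call has 1 to 10 rows; each row shifts and turns the commanded pose from where the row before left it, along the tool's axes as they then stand; what a row does not reach is not made up. A row lasts 1/10 s, in which the tool goes at most 50 mm and 8.59 degrees, less where a joint would pass 70% of its speed; a pose out of reach is approached as far as the arm can. A call is refused whole if a number of a shift passes 50 or a number of a turn 0.15, either way. A call with a gripper value outside its range is refused whole. The fingers move at their own pace and stop on an object; the grip force is fixed at half the most. Time passes only in rows, so rows that do not move let the fingers close. It gives the time, the measured TCP pose, the force and the opening at its end, in the units of the state.
- bot.get_obs(): the state, without advancing time (a new reading comes with each control period).
- bot.capture(name): name is "scene" or "top" or "wrist"; returns a dict with "frame" (400x640x3 uint8, red, green, blue), "camera_matrix" (3x3 intrinsics, pixels), "view" (4x4, takes a point from world to camera coordinates); the wrist camera has in their place "mount" (4x4, takes a point from camera to tool coordinates, whose origin is the TCP and whose axes are the flange's). Camera axes: x right, y down, z forward; pixel columns grow to the right and rows downward; lengths in mm; the calibration is good to about 2 mm. A picture is of the moment at which its call begins: read the wrist's pose just before it. There is no depth.
- bot.close_job(): hands the job in, once; it reports no verdict.
The state is a dict: "time": time; "joint_positions": joint angles; "dq": joint speeds; "tau": joint torques, N m; "tool_pos": TCP position; "tcp_rot": TCP orientation; "contact_force": force on the tool from outside, world axes, zero at the start; "moment": the same for the moment, N m; "grip_width": finger opening in mm.
Only numpy, scipy, OpenCV 4.12 (cv2) and the standard library are available. Lean on these libraries where they do the work, as an engineer would, in place of code of your own. Each camera call takes 0.05 s, during which the arm holds its last target. There are 200 camera calls.

## Working session

There is one attempt and no reset: what is moved stays moved. The work goes in short steps, Python scripts to look and compute and a shell command to move; the robot and the scene stay as the last step left them, time stands still between calls to the robot, and variables do not carry over. Pictures are saved under pics/ and viewed, on a budget of 14 in all, crops included, one or two more only if the job needs it, and the job is handed in when it is done.

```bash
mkdir -p pics
cat > h.py <<'E'
import numpy as np, cv2
from plant import bot
from scipy.spatial.transform import Rotation as R
def pose():
    o=bot.get_obs(); T=np.eye(4); T[:3,:3]=R.from_euler('xyz',o['tcp_rot']).as_matrix(); T[:3,3]=o['tool_pos']; return T
def snap(name,fn):
    T=pose(); c=bot.capture(name); K=np.array(c['camera_matrix'])
    V=np.array(c['view']) if 'view' in c else np.linalg.inv(T@np.array(c['mount']))
    cv2.imwrite(f'pics/{fn}.png',c['frame'][:,:,::-1]); np.savez(f'pics/{fn}.npz',K=K,V=V); return c['frame'],K,V
def load(fn):
    d=np.load(f'pics/{fn}.npz'); return d['K'],d['V']
def px(fn,uv,z):
    K,V=load(fn); M=np.linalg.inv(V); d=M[:3,:3]@np.linalg.inv(K)@[uv[0],uv[1],1]; o=M[:3,3]; return o+d*(z-o[2])/d[2]
def proj(fn,P):
    K,V=load(fn); p=K@(V[:3,:3]@np.asarray(P,float)+V[:3,3]); return p[:2]/p[2]
def go(x,y,z,yaw=None):
    "tool-axis shift and turn to reach world x,y,z pointing down with tool yaw"
    T=pose(); 
    print('shift tool',np.round(T[:3,:3].T@(np.array([x,y,z])-T[:3,3]),1),end=' ')
    if yaw is not None:
        G=R.from_euler('xyz',[np.pi,0,yaw]).as_matrix(); print('rotvec',np.round(R.from_matrix(T[:3,:3].T@G).as_rotvec(),3),end='')
    print()
E
python3 - <<'E'
from h import *
o=bot.get_obs(); print({k:np.round(v,3) for k,v in o.items()}, bot.grasp_offset)
a,_,_=snap('top','t0'); b,_,_=snap('scene','s0')
c,_,_=snap('wrist','w0')
for f in('t0','s0','w0'): K,V=load(f); print(f,np.round(K[0,0]),np.round(np.linalg.inv(V),2).tolist())
E
python3 - <<'E'
import cv2
cv2.imwrite('pics/t0b.png',cv2.resize(cv2.imread('pics/t0.png'),(800,500),interpolation=cv2.INTER_CUBIC))
E
```

```text
{'time': np.float64(0.0), 'joint_positions': array([-1.393,  0.343,  1.525, -0.   ,  1.275, -0.146]), 'dq': array([ 0.001, -0.001, -0.001,  0.001, -0.   ,  0.002]), 'tau': array([-1.0000e-03, -4.3125e+01, -2.4423e+01,  7.2000e-02,  5.6000e-02,
       -0.0000e+00]), 'tool_pos': array([ 166.975, -497.287,  226.044]), 'tcp_rot': array([-3.14 , -0.   ,  0.324]), 'contact_force': array([-0.15 ,  0.219,  0.053]), 'moment': array([ 0.029,  0.048, -0.   ]), 'grip_width': np.float64(91.357)} 18.8
t0 485.0 [[0.0, -1.0, 0.1, 445.88], [-1.0, -0.0, -0.0, 12.74], [0.0, -0.1, -1.0, 1384.24], [0.0, 0.0, 0.0, 1.0]]
s0 433.0 [[0.48, 0.75, -0.46, 1088.95], [0.88, -0.4, 0.26, -305.86], [0.01, -0.53, -0.85, 1112.0], [0.0, 0.0, 0.0, 1.0]]
w0 290.0 [[0.32, -0.92, -0.24, 231.14], [-0.95, -0.31, -0.08, -475.71], [-0.0, 0.25, -0.97, 383.81], [0.0, 0.0, 0.0, 1.0]]
```

View pics/t0b.png

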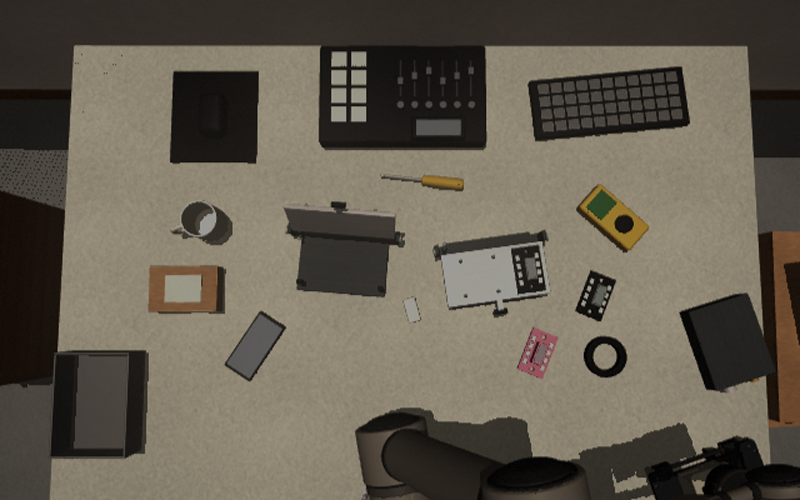

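View pics/s0.png

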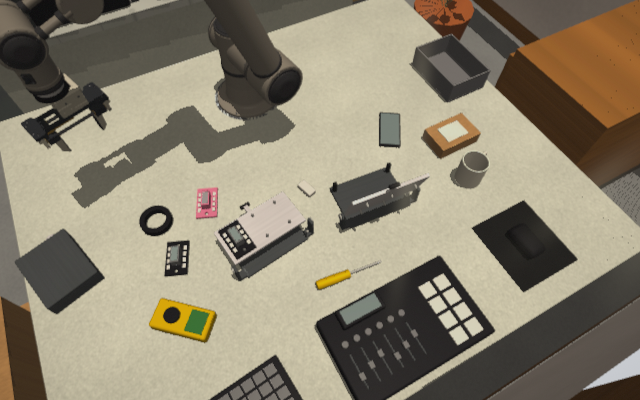

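The top picture shows the old stand at (495,270) with one panel in its right-hand (-y) bay, and the new stand folded at (345,250). There is a loose panel at (596,295), a pink decoy at (538,352) and the adapter at (412,309). I'll crop in next.

Run:
```python
import cv2
a=cv2.imread('pics/t0.png')
cv2.imwrite('pics/t0c.png',cv2.resize(a[155:265,220:510],(800,int(800/290*110)),interpolation=cv2.INTER_CUBIC))
```

```text
(no output)
```

View pics/t0c.png

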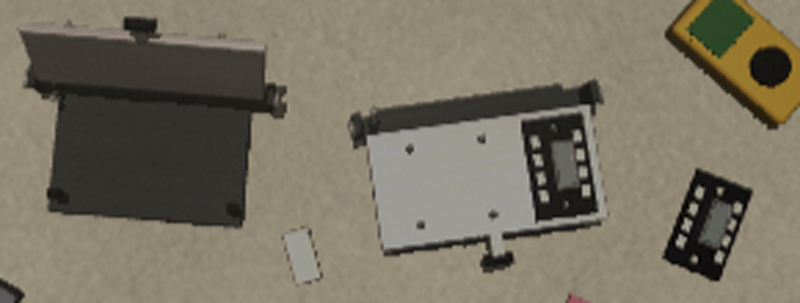

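Run:
```python
from h import *
f=lambda u,v,z: px('t0',(220+u/2.7586,155+v/2.7586),z)
for n,u,v,z in [('o3b',409,149,74),('o3f',421,225,74),('o2b',481,139,74),('o2f',493,214,74),('p1b',553,127,74),('p1f',567,204,74),('otab',497,259,61),
 ('blk1',565,163,94),('ntab',140,24,197),('nbaseL',50,210,10),('nbaseR',243,225,10),('nkL',37,83,60),('nkR',277,101,60),('okL',357,127,60),('okR',593,92,60),
 ('p4c',(703+753+719+666)/4,(170+188+279+258)/4,8),('p4top',(703+753)/2,179,8),('p4bot',(719+666)/2,268,8),('p4hole t',720,190,8),('p4hole b',695,259,8),('blk4',716,223,34)]:
  print(n,np.round(f(u,v,z),1))
```

```text
o3b [ 554.8 -108.3   74. ]
o3f [ 480.3 -119.4   74. ]
o2b [ 564.7 -179.2   74. ]
o2f [ 491.1 -190.    74. ]
p1b [ 576.7 -250.2   74. ]
p1f [ 500.9 -262.6   74. ]
otab [ 447.3 -195.3   61. ]
blk1 [ 539.7 -257.2   94. ]
ntab [656.9 143.7 197. ]
nbaseL [497.  254.2  10. ]
nbaseR [481.9  56.5  10. ]
nkL [621.6 260.6  60. ]
nkR [603.8  21.5  60. ]
okL [577.9 -58.   60. ]
okR [ 613.2 -293.6   60. ]
p4c [ 483.6 -423.3    8. ]
p4top [ 529.6 -443.     8. ]
p4bot [ 438.3 -403.8    8. ]
p4hole t [ 518.3 -434.4    8. ]
p4hole b [ 447.5 -406.6    8. ]
blk4 [ 483.6 -420.9   34. ]
```

Run:
```python
from h import *
go(692,141,260,-0.075)
```

```text
shift tool [ 700.8 -438.2  -33.2] rotvec [-0.001  0.     0.399]
```

```bash
python3 -m handwheel '[{"claw":60,"dx":30,"dy":-20,"dz":-10},{"claw":40,"dx":35,"dy":-22,"dz":-10},{"claw":0,"dx":35,"dy":-22,"dz":-10},{"claw":0,"dx":36,"dy":-22,"dz":-5},{"claw":0,"dx":36,"dy":-22},{"claw":0,"dx":36,"dy":-22},{"claw":0,"dx":36,"dy":-22},{"claw":0,"dx":36,"dy":-22},{"claw":0,"dx":36,"dy":-22},{"claw":0,"dx":36,"dy":-22}]'
python3 -m handwheel '[{"claw":0,"dx":36,"dy":-22},{"claw":0,"dx":36,"dy":-22},{"claw":0,"dx":36,"dy":-22},{"claw":0,"dx":36,"dy":-22},{"claw":0,"dx":36,"dy":-22},{"claw":0,"dx":36,"dy":-22},{"claw":0,"rz":0.13},{"claw":0,"rz":0.13},{"claw":0,"rz":0.14},{"claw":0}]'
python3 - <<'E'
from h import *
go(692,141,260,-0.075)
snap('wrist','w1')
print(proj('w1',[656.9,143.7,197]),proj('w1',[656.9,143.7+14,203]))
E
```

```text
shift tool [ 700.8 -438.2  -33.2] rotvec [-0.001  0.     0.399]
[-3989.14222492 -5800.52633063] [-5417.95389476 -7596.82492439]invalid input at $[0]: expected keys claw, dx, dy, dz, rx, ry, rz
invalid input at $[0]: expected keys claw, dx, dy, dz, rx, ry, rz
```

```bash
python3 -m handwheel '[{"claw":60,"dx":30,"dy":-20,"dz":-10,"rx":0,"ry":0,"rz":0},{"claw":40,"dx":35,"dy":-22,"dz":-10,"rx":0,"ry":0,"rz":0},{"claw":0,"dx":35,"dy":-22,"dz":-10,"rx":0,"ry":0,"rz":0},{"claw":0,"dx":36,"dy":-22,"dz":-5,"rx":0,"ry":0,"rz":0},{"claw":0,"dx":36,"dy":-22,"dz":0,"rx":0,"ry":0,"rz":0},{"claw":0,"dx":36,"dy":-22,"dz":0,"rx":0,"ry":0,"rz":0},{"claw":0,"dx":36,"dy":-22,"dz":0,"rx":0,"ry":0,"rz":0},{"claw":0,"dx":36,"dy":-22,"dz":0,"rx":0,"ry":0,"rz":0},{"claw":0,"dx":36,"dy":-22,"dz":0,"rx":0,"ry":0,"rz":0},{"claw":0,"dx":36,"dy":-22,"dz":0,"rx":0,"ry":0,"rz":0}]'
python3 -m handwheel '[{"claw":0,"dx":36,"dy":-22,"dz":0,"rx":0,"ry":0,"rz":0},{"claw":0,"dx":36,"dy":-22,"dz":0,"rx":0,"ry":0,"rz":0},{"claw":0,"dx":36,"dy":-22,"dz":0,"rx":0,"ry":0,"rz":0},{"claw":0,"dx":36,"dy":-22,"dz":0,"rx":0,"ry":0,"rz":0},{"claw":0,"dx":36,"dy":-22,"dz":0,"rx":0,"ry":0,"rz":0},{"claw":0,"dx":36,"dy":-22,"dz":0,"rx":0,"ry":0,"rz":0},{"claw":0,"dx":0,"dy":0,"dz":0,"rx":0,"ry":0,"rz":0.13},{"claw":0,"dx":0,"dy":0,"dz":0,"rx":0,"ry":0,"rz":0.13},{"claw":0,"dx":0,"dy":0,"dz":0,"rx":0,"ry":0,"rz":0.14},{"claw":0,"dx":0,"dy":0,"dz":0,"rx":0,"ry":0,"rz":0}]'
python3 - <<'E'
from h import *
go(692,141,260,-0.075)
snap('wrist','w1')
print(proj('w1',[656.9,143.7,197]),proj('w1',[656.9,143.7+14,203]))
E
```

```text
time: 1.2
tool_pos: [432.2, -177.5, 261.7]
tcp_rot: [3.141, 0.0, 0.324]
contact_force: [0.3, -0.6, 0.7]
grip_width: 16.6
time: 2.2
tool_pos: [594.1, 15.0, 261.3]
tcp_rot: [3.141, 0.001, -0.077]
contact_force: [0.2, 0.7, 0.3]
grip_width: 0.3
shift tool [  87.9 -133.2    1.2] rotvec [ 0.     0.001 -0.002]
[142.25368758 143.69185359] [118.65747268 145.74299063]
```

```bash
python3 -m handwheel '[{"claw":0,"dx":22,"dy":-33,"dz":0,"rx":0,"ry":0,"rz":0},{"claw":0,"dx":22,"dy":-33,"dz":0,"rx":0,"ry":0,"rz":0},{"claw":0,"dx":22,"dy":-33,"dz":0,"rx":0,"ry":0,"rz":0},{"claw":0,"dx":22,"dy":-34,"dz":0,"rx":0,"ry":0,"rz":0},{"claw":0,"dx":0,"dy":0,"dz":0,"rx":0,"ry":0,"rz":0},{"claw":0,"dx":0,"dy":0,"dz":0,"rx":0,"ry":0,"rz":0}]'
python3 - <<'E'
from h import *
go(692,141,188,-0.075)
snap('wrist','w2')
print(proj('w2',[656.9,143.7,197]),proj('w2',[692,141,188]))
import os;os.system('true')
E
```

```text
time: 2.85
tool_pos: [692.0, 141.3, 260.4]
tcp_rot: [3.141, 0.002, -0.072]
contact_force: [-0.5, -0.4, 0.3]
grip_width: 0.2
shift tool [ 0.1  0.3 72.4] rotvec [0.001 0.002 0.003]
[319.21088534 251.77064235] [319.41489502 207.80148343]
```

View pics/w2.png

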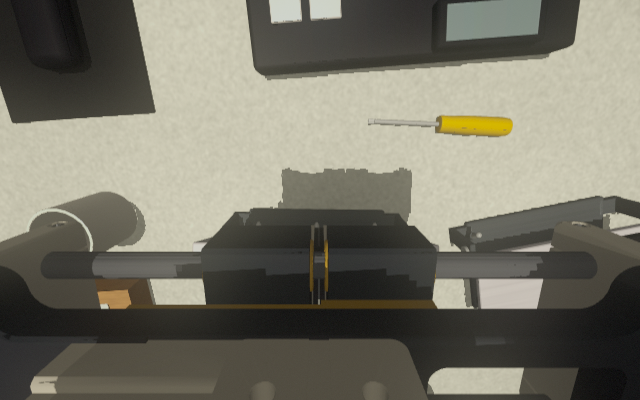

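The closed fingers are at (319,210-300) and hide the tab. I can see nothing behind the stand in the way, so I'll descend and watch the force.

```bash
python3 -m handwheel '[{"claw":0,"dx":0,"dy":0,"dz":20,"rx":0,"ry":0,"rz":0},{"claw":0,"dx":0,"dy":0,"dz":20,"rx":0,"ry":0,"rz":0},{"claw":0,"dx":0,"dy":0,"dz":16,"rx":0,"ry":0,"rz":0},{"claw":0,"dx":0,"dy":0,"dz":15,"rx":0,"ry":0,"rz":0},{"claw":0,"dx":0,"dy":0,"dz":0,"rx":0,"ry":0,"rz":0}]'
python3 -m handwheel '[{"claw":0,"dx":-8,"dy":0,"dz":0,"rx":0,"ry":0,"rz":0},{"claw":0,"dx":-8,"dy":0,"dz":0,"rx":0,"ry":0,"rz":0},{"claw":0,"dx":-8,"dy":0,"dz":0,"rx":0,"ry":0,"rz":0},{"claw":0,"dx":-8,"dy":0,"dz":0,"rx":0,"ry":0,"rz":0},{"claw":0,"dx":-8,"dy":0,"dz":0,"rx":0,"ry":0,"rz":0}]'
```

```text
time: 3.4
tool_pos: [690.6, 139.1, 189.0]
tcp_rot: [3.141, 0.004, -0.077]
contact_force: [-0.4, 0.3, 0.7]
grip_width: 0.3
time: 3.9
tool_pos: [652.7, 143.3, 192.4]
tcp_rot: [-3.141, -0.004, -0.077]
contact_force: [4.1, -0.4, 1.9]
grip_width: 0.6
```

```bash
python3 -m handwheel '[{"claw":0,"dx":-12,"dy":0,"dz":0,"rx":0,"ry":0,"rz":0},{"claw":0,"dx":-12,"dy":0,"dz":0,"rx":0,"ry":0,"rz":0},{"claw":0,"dx":-12,"dy":0,"dz":0,"rx":0,"ry":0,"rz":0},{"claw":0,"dx":-12,"dy":0,"dz":0,"rx":0,"ry":0,"rz":0},{"claw":0,"dx":-12,"dy":0,"dz":0,"rx":0,"ry":0,"rz":0},{"claw":0,"dx":-12,"dy":0,"dz":0,"rx":0,"ry":0,"rz":0},{"claw":0,"dx":-12,"dy":0,"dz":0,"rx":0,"ry":0,"rz":0}]'
python3 -m handwheel '[{"claw":0,"dx":-12,"dy":0,"dz":0,"rx":0,"ry":0,"rz":0},{"claw":0,"dx":-12,"dy":0,"dz":0,"rx":0,"ry":0,"rz":0},{"claw":0,"dx":-12,"dy":0,"dz":0,"rx":0,"ry":0,"rz":0},{"claw":0,"dx":0,"dy":0,"dz":-15,"rx":0,"ry":0,"rz":0},{"claw":0,"dx":0,"dy":0,"dz":-25,"rx":0,"ry":0,"rz":0},{"claw":0,"dx":0,"dy":0,"dz":-40,"rx":0,"ry":0,"rz":0},{"claw":40,"dx":0,"dy":0,"dz":0,"rx":0,"ry":0,"rz":0},{"claw":50,"dx":0,"dy":0,"dz":0,"rx":0,"ry":0,"rz":0},{"claw":50,"dx":0,"dy":0,"dz":0,"rx":0,"ry":0,"rz":0},{"claw":50,"dx":0,"dy":0,"dz":0,"rx":0,"ry":0,"rz":0}]'
python3 - <<'E'
from h import *
snap('top','t1'); go(539,-256.5,200,0.147)
a=cv2.imread('pics/t1.png')
cv2.imwrite('pics/t1c.png',cv2.resize(a[155:265,220:510],(800,int(800/290*110)),interpolation=cv2.INTER_CUBIC))
E
```

```text
time: 4.6
tool_pos: [567.2, 150.1, 190.3]
tcp_rot: [3.141, 0.001, -0.076]
contact_force: [2.1, -0.8, -0.1]
grip_width: 0.1
time: 5.6
tool_pos: [531.6, 152.8, 269.3]
tcp_rot: [3.141, 0.003, -0.076]
contact_force: [-0.2, -0.4, -0.0]
grip_width: 27.6
shift tool [ 38.5 407.6  69.6] rotvec [ 0.     0.003 -0.223]
```

View pics/t1c.png

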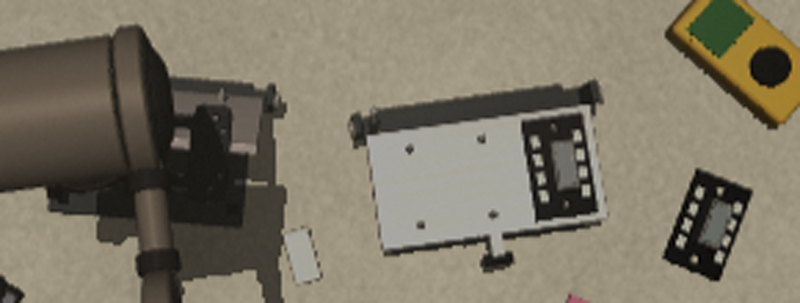

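The new deck is hidden by the arm here, possibly still falling. I'll move over the old stand's panel and re-image both.

```bash
python3 -m handwheel '[{"claw":50,"dx":4,"dy":41,"dz":0,"rx":0,"ry":0,"rz":0},{"claw":50,"dx":4,"dy":41,"dz":0,"rx":0,"ry":0,"rz":0},{"claw":50,"dx":4,"dy":41,"dz":0,"rx":0,"ry":0,"rz":0},{"claw":50,"dx":4,"dy":41,"dz":0,"rx":0,"ry":0,"rz":0},{"claw":50,"dx":4,"dy":41,"dz":0,"rx":0,"ry":0,"rz":0},{"claw":50,"dx":4,"dy":41,"dz":0,"rx":0,"ry":0,"rz":0},{"claw":50,"dx":4,"dy":41,"dz":0,"rx":0,"ry":0,"rz":0},{"claw":50,"dx":4,"dy":41,"dz":0,"rx":0,"ry":0,"rz":0},{"claw":50,"dx":4,"dy":41,"dz":0,"rx":0,"ry":0,"rz":0},{"claw":50,"dx":3,"dy":38,"dz":0,"rx":0,"ry":0,"rz":0}]'
python3 -m handwheel '[{"claw":50,"dx":0,"dy":0,"dz":20,"rx":0,"ry":0,"rz":-0.11},{"claw":50,"dx":0,"dy":0,"dz":30,"rx":0,"ry":0,"rz":-0.113},{"claw":50,"dx":0,"dy":0,"dz":20,"rx":0,"ry":0,"rz":0},{"claw":50,"dx":0,"dy":0,"dz":0,"rx":0,"ry":0,"rz":0},{"claw":50,"dx":0,"dy":0,"dz":0,"rx":0,"ry":0,"rz":0}]'
python3 - <<'E'
from h import *
snap('top','t2'); snap('wrist','w3'); go(539,-256.5,150,0.147)
a=cv2.imread('pics/t2.png')[155:265,220:340]
b=cv2.imread('pics/w3.png')
im=np.zeros((600,800,3),np.uint8)
x=cv2.resize(a,(654,600),interpolation=cv2.INTER_CUBIC)
cv2.imwrite('pics/t2c.png',x)
E
```

```text
time: 6.65
tool_pos: [539.9, -257.7, 269.8]
tcp_rot: [-3.141, 0.001, -0.077]
contact_force: [0.0, 0.3, 0.3]
grip_width: 49.6
time: 7.15
tool_pos: [540.4, -255.9, 200.7]
tcp_rot: [-3.141, 0.001, 0.146]
contact_force: [-0.3, -0.3, 0.4]
grip_width: 49.7
shift tool [-2.2 -0.  52. ] rotvec [ 0.002 -0.002 -0.   ]
```

View pics/t2c.png

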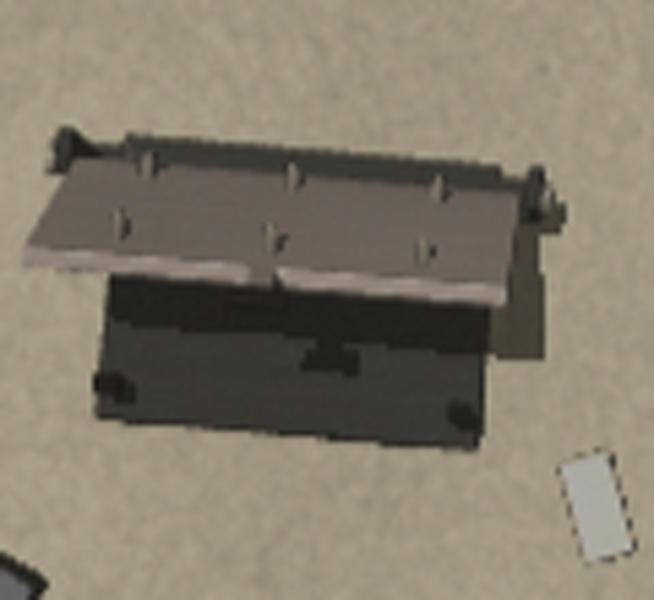

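View pics/w3.png

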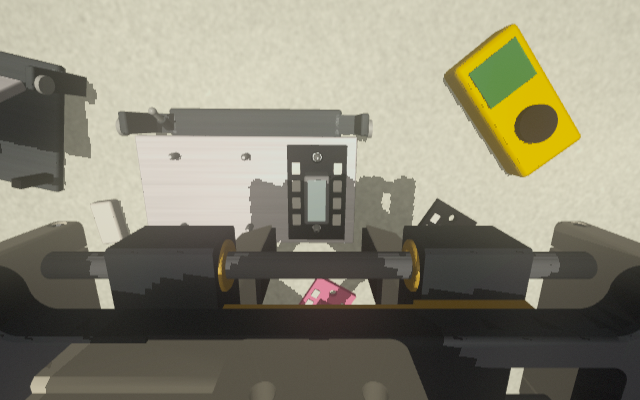

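The new deck is only part-way down: its free edge is at (265,285) in the crop. I'll check whether it is still moving. The wrist view shows panel 1's pins at (317,156) and (317,228), with its block at (317,200).

Run:
```python
from h import *
print(px('w3',(317,156),74),px('w3',(317,228),74),px('w3',(317,200),94))
print([np.round(px('w3',p,74),1) for p in [(175,156),(246,156)]])
a,_,_=snap('top','t3'); b=cv2.imread('pics/t2.png')[:,:,::-1]
d=np.abs(a[155:265,220:340].astype(int)-b[155:265,220:340]).max(2)
print((d>40).sum())
# fit deck angle from pins tips seen in crop (scale 5.45)
H=np.array([615.5,145,55]);yw=-0.075;ex=np.array([np.cos(yw),np.sin(yw),0]);ey=np.array([-ex[1],ex[0],0]);ez=np.array([0,0,1])
obs=(220+424/5.45,155+240/5.45),(220+122/5.45,155+212/5.45)
for th in np.arange(0,1.5,.1):
    dx=ex*np.cos(th)-ez*np.sin(th); dz=ez*np.cos(th)+ex*np.sin(th)
    print(round(th,1),[np.round(proj('t2',H+dx*-104+ey*s*72+dz*19)-o) for s,o in zip((-1,1),obs)])
```

```text
[ 577.12628676 -248.85067923   74.        ] [ 503.26026381 -259.67553336   74.        ] [ 538.33834527 -254.63029499   94.        ]
[array([ 556.8, -111.5,   74. ]), array([ 567. , -180.2,   74. ])]
0
0.0 [array([ 0., 28.]), array([ 3., 29.])]
0.1 [array([ 0., 27.]), array([ 2., 28.])]
0.2 [array([ 0., 25.]), array([ 2., 26.])]
0.3 [array([ 0., 23.]), array([ 1., 24.])]
0.4 [array([ 0., 21.]), array([ 1., 22.])]
0.5 [array([ 0., 19.]), array([ 1., 20.])]
0.6 [array([ 0., 16.]), array([ 0., 17.])]
0.7 [array([ 0., 12.]), array([ 0., 13.])]
0.8 [array([1., 9.]), array([ 0., 10.])]
0.9 [array([1., 5.]), array([-0.,  6.])]
1.0 [array([1., 1.]), array([0., 2.])]
1.1 [array([ 1., -3.]), array([ 0., -2.])]
1.2 [array([ 1., -7.]), array([ 0., -6.])]
1.3 [array([  2., -11.]), array([  1., -10.])]
1.4 [array([  2., -15.]), array([  1., -14.])]
```

The deck has stalled near the 1.05 rad dead centre, so I'll go back and push it down past the middle.

```bash
python3 -m handwheel '[{"claw":50,"dx":0,"dy":0,"dz":-45,"rx":0,"ry":0,"rz":0.11},{"claw":0,"dx":0,"dy":0,"dz":-20,"rx":0,"ry":0,"rz":0.113},{"claw":0,"dx":0,"dy":-40,"dz":0,"rx":0,"ry":0,"rz":0},{"claw":0,"dx":0,"dy":-40,"dz":0,"rx":0,"ry":0,"rz":0},{"claw":0,"dx":2,"dy":-45,"dz":0,"rx":0,"ry":0,"rz":0},{"claw":0,"dx":2,"dy":-45,"dz":0,"rx":0,"ry":0,"rz":0},{"claw":0,"dx":2,"dy":-45,"dz":0,"rx":0,"ry":0,"rz":0},{"claw":0,"dx":2,"dy":-45,"dz":0,"rx":0,"ry":0,"rz":0},{"claw":0,"dx":2,"dy":-45,"dz":0,"rx":0,"ry":0,"rz":0},{"claw":0,"dx":2,"dy":-45,"dz":0,"rx":0,"ry":0,"rz":0}]'
python3 -m handwheel '[{"claw":0,"dx":2,"dy":-40,"dz":0,"rx":0,"ry":0,"rz":0},{"claw":0,"dx":0,"dy":0,"dz":0,"rx":0,"ry":0,"rz":0}]'
python3 - <<'E'
from h import *
go(585,147,185,-0.075)
E
```

```text
time: 8.3
tool_pos: [579.3, 94.2, 267.2]
tcp_rot: [-3.141, -0.003, -0.076]
contact_force: [0.8, -0.4, 0.7]
grip_width: 0.4
time: 8.5
tool_pos: [584.1, 136.9, 266.7]
tcp_rot: [-3.14, -0.002, -0.071]
contact_force: [-0.3, 0.1, -0.6]
grip_width: 0.1
shift tool [ -0.  -10.   81.8] rotvec [-0.002 -0.002  0.004]
```

```bash
python3 -m handwheel '[{"claw":0,"dx":0,"dy":-11,"dz":30,"rx":0,"ry":0,"rz":0},{"claw":0,"dx":0,"dy":0,"dz":30,"rx":0,"ry":0,"rz":0},{"claw":0,"dx":0,"dy":0,"dz":22,"rx":0,"ry":0,"rz":0},{"claw":0,"dx":-10,"dy":0,"dz":4,"rx":0,"ry":0,"rz":0},{"claw":0,"dx":-10,"dy":0,"dz":5,"rx":0,"ry":0,"rz":0}]'
python3 -m handwheel '[{"claw":0,"dx":-8,"dy":0,"dz":5,"rx":0,"ry":0,"rz":0},{"claw":0,"dx":-8,"dy":0,"dz":5,"rx":0,"ry":0,"rz":0},{"claw":0,"dx":-8,"dy":0,"dz":6,"rx":0,"ry":0,"rz":0},{"claw":0,"dx":-8,"dy":0,"dz":6,"rx":0,"ry":0,"rz":0}]'
python3 -m handwheel '[{"claw":0,"dx":-7,"dy":0,"dz":7,"rx":0,"ry":0,"rz":0},{"claw":0,"dx":-7,"dy":0,"dz":8,"rx":0,"ry":0,"rz":0},{"claw":0,"dx":-6,"dy":0,"dz":8,"rx":0,"ry":0,"rz":0},{"claw":0,"dx":-6,"dy":0,"dz":8,"rx":0,"ry":0,"rz":0},{"claw":0,"dx":-5,"dy":0,"dz":10,"rx":0,"ry":0,"rz":0},{"claw":0,"dx":0,"dy":0,"dz":0,"rx":0,"ry":0,"rz":0},{"claw":0,"dx":0,"dy":0,"dz":-20,"rx":0,"ry":0,"rz":0},{"claw":0,"dx":0,"dy":0,"dz":-40,"rx":0,"ry":0,"rz":0},{"claw":0,"dx":0,"dy":0,"dz":-40,"rx":0,"ry":0,"rz":0},{"claw":50,"dx":0,"dy":0,"dz":-40,"rx":0,"ry":0,"rz":0}]'
python3 - <<'E'
from h import *
snap('wrist','w4');go(539,-256.5,250,0.147)
E
```

```text
time: 9.0
tool_pos: [564.9, 143.7, 174.7]
tcp_rot: [3.141, -0.0, -0.077]
contact_force: [0.0, -0.7, 0.4]
grip_width: 0.3
time: 9.4
tool_pos: [532.7, 146.7, 152.8]
tcp_rot: [-3.142, -0.001, -0.076]
contact_force: [-0.3, 0.8, -0.1]
grip_width: 0.4
time: 10.4
tool_pos: [502.2, 149.2, 253.4]
tcp_rot: [3.142, -0.0, -0.076]
contact_force: [0.5, 0.2, -1.2]
grip_width: 4.6
shift tool [ 64.6 402.4  10.3] rotvec [-0.001 -0.012 -0.223]
```

View pics/w4.png

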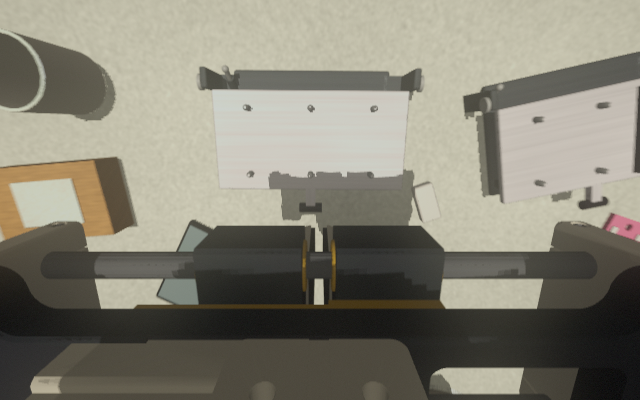

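The deck is open and level. Its pin tips are at (247,108), (311,108) and (374,108) at the back, and (250,174) and (369,175) at the front.

Run:
```python
from h import *
for p in [(247,107),(311,107),(374,107),(250,173),(369,174)]: print(p,np.round(px('w4',p,74),1))
for y,z in((71,13),):
  pass
H=np.array([615.5,145,0])
```

```text
(247, 107) [593.2 222.3  74. ]
(311, 107) [587.8 151.5  74. ]
(374, 107) [582.5  81.9  74. ]
(250, 173) [519.7 228.9  74. ]
(369, 174) [507.9  89.9  74. ]
```

```bash
python3 -m handwheel '[{"claw":50,"dx":7,"dy":40,"dz":0,"rx":0,"ry":0,"rz":0},{"claw":50,"dx":7,"dy":41,"dz":0,"rx":0,"ry":0,"rz":0},{"claw":50,"dx":7,"dy":41,"dz":0,"rx":0,"ry":0,"rz":0},{"claw":50,"dx":7,"dy":41,"dz":0,"rx":0,"ry":0,"rz":0},{"claw":50,"dx":7,"dy":41,"dz":0,"rx":0,"ry":0,"rz":0},{"claw":50,"dx":7,"dy":41,"dz":0,"rx":0,"ry":0,"rz":0},{"claw":50,"dx":7,"dy":41,"dz":0,"rx":0,"ry":0,"rz":0},{"claw":50,"dx":7,"dy":41,"dz":0,"rx":0,"ry":0,"rz":0},{"claw":50,"dx":5,"dy":41,"dz":0,"rx":0,"ry":0,"rz":0},{"claw":50,"dx":4,"dy":35,"dz":0,"rx":0,"ry":0,"rz":0}]'
python3 -m handwheel '[{"claw":50,"dx":0,"dy":0,"dz":30,"rx":0,"ry":0,"rz":-0.11},{"claw":50,"dx":0,"dy":0,"dz":30,"rx":0,"ry":0,"rz":-0.113},{"claw":50,"dx":0,"dy":0,"dz":0,"rx":0,"ry":0,"rz":0},{"claw":50,"dx":0,"dy":0,"dz":0,"rx":0,"ry":0,"rz":0}]'
python3 - <<'E'
from h import *
go(539.5,-255.5,71,0.147)
snap('wrist','w5'); snap('top','t4')
a=cv2.imread('pics/w5.png')[100:260,180:460]; b=cv2.imread('pics/t4.png')[165:260,225:345]
x=np.vstack([cv2.resize(a,(560,320),interpolation=cv2.INTER_CUBIC)])
y=cv2.resize(b,(354,280),interpolation=cv2.INTER_CUBIC)
im=np.zeros((600,560,3),np.uint8); im[:320]=x; im[320:,:354]=y
cv2.imwrite('pics/mix5.png',im)
E
```

```text
time: 11.45
tool_pos: [536.3, -260.0, 251.5]
tcp_rot: [3.141, -0.001, -0.077]
contact_force: [0.1, 0.0, 0.1]
grip_width: 50.0
time: 11.85
tool_pos: [536.5, -257.7, 192.1]
tcp_rot: [-3.142, 0.0, 0.144]
contact_force: [-0.6, -0.2, 0.9]
grip_width: 50.0
shift tool [  3.3  -1.7 121.1] rotvec [-0.     0.    -0.003]
```

View pics/mix5.png

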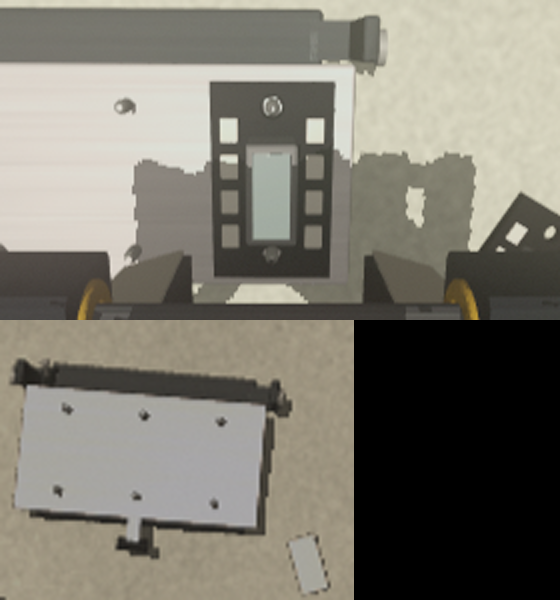

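The crop shows panel 1 seated, with pins at wrist (316,153) and (315.5,227), and the new deck flat with all six pins visible.

Run:
```python
from h import *
f=lambda u,v: np.round(px('t4',(225+u/2.95,165+(v-320)/2.947),74),1)
P=[f(*p) for p in[(67,407),(57,490),(143,414),(136,495),(221,421),(214,503)]]
for i in(0,2,4): print('top bay',3-i//2,P[i],P[i+1],(P[i]+P[i+1])/2)
print(px('w5',(316,153),74),px('w5',(315.5,227),74),px('w5',(315.5,195),94))
```

```text
top bay 3 [593.9 218.8  74. ] [517.4 226.7  74. ] [555.65 222.75  74.  ]
top bay 2 [587.5 148.8  74. ] [512.9 154.4  74. ] [550.2 151.6  74. ]
top bay 1 [581.1  77.   74. ] [505.6  83.   74. ] [543.35  80.    74.  ]
[ 576.31541459 -248.99713698   74.        ] [ 503.0606708  -258.94874424   74.        ] [ 540.79792716 -253.79172963   94.        ]
```

```bash
python3 -m handwheel '[{"claw":50,"dx":3.6,"dy":-2.7,"dz":30,"rx":0,"ry":0,"rz":0},{"claw":50,"dx":0,"dy":0,"dz":35,"rx":0,"ry":0,"rz":0},{"claw":50,"dx":0,"dy":0,"dz":30,"rx":0,"ry":0,"rz":0},{"claw":50,"dx":0,"dy":0,"dz":15,"rx":0,"ry":0,"rz":0},{"claw":50,"dx":0,"dy":0,"dz":10,"rx":0,"ry":0,"rz":0},{"claw":50,"dx":0,"dy":0,"dz":0,"rx":0,"ry":0,"rz":0},{"claw":20,"dx":0,"dy":0,"dz":0,"rx":0,"ry":0,"rz":0},{"claw":10,"dx":0,"dy":0,"dz":0,"rx":0,"ry":0,"rz":0},{"claw":10,"dx":0,"dy":0,"dz":0,"rx":0,"ry":0,"rz":0},{"claw":10,"dx":0,"dy":0,"dz":0,"rx":0,"ry":0,"rz":0}]'
python3 -m handwheel '[{"claw":10,"dx":0,"dy":0,"dz":0,"rx":0,"ry":0,"rz":0},{"claw":10,"dx":0,"dy":0,"dz":0,"rx":0,"ry":0,"rz":0},{"claw":10,"dx":0,"dy":0,"dz":0,"rx":0,"ry":0,"rz":0}]'
```

```text
time: 12.95
tool_pos: [539.8, -254.6, 72.5]
tcp_rot: [3.141, -0.001, 0.147]
contact_force: [0.0, 0.2, 4.1]
grip_width: 24.2
time: 13.25
tool_pos: [539.8, -254.6, 72.5]
tcp_rot: [3.141, -0.001, 0.147]
contact_force: [-1.2, 0.1, 5.3]
grip_width: 23.5
```

Gripped at 23.5 mm. I'll lift and carry it to new bay 1.

```bash
python3 -m handwheel '[{"claw":10,"dx":0,"dy":0,"dz":-8,"rx":0,"ry":0,"rz":0},{"claw":10,"dx":0,"dy":0,"dz":-10,"rx":0,"ry":0,"rz":0},{"claw":10,"dx":0,"dy":0,"dz":-20,"rx":0,"ry":0,"rz":0},{"claw":10,"dx":0,"dy":0,"dz":-35,"rx":0,"ry":0,"rz":0},{"claw":10,"dx":0,"dy":0,"dz":-35,"rx":0,"ry":0,"rz":0},{"claw":10,"dx":0,"dy":0,"dz":-30,"rx":0,"ry":0,"rz":0},{"claw":10,"dx":0,"dy":0,"dz":0,"rx":0,"ry":0,"rz":0.11},{"claw":10,"dx":0,"dy":0,"dz":0,"rx":0,"ry":0,"rz":0.112},{"claw":10,"dx":0,"dy":0,"dz":0,"rx":0,"ry":0,"rz":0}]'
python3 - <<'E'
from h import *
go(544,83,190,-0.078)
E
```

```text
time: 14.15
tool_pos: [539.3, -254.3, 210.3]
tcp_rot: [3.141, -0.0, -0.076]
contact_force: [-0.1, -0.3, -2.7]
grip_width: 23.7
shift tool [ -21.  -336.7   20.2] rotvec [ 0.    -0.     0.002]
```

```bash
python3 -m handwheel '[{"claw":10,"dx":-5,"dy":-30,"dz":0,"rx":0,"ry":0,"rz":0},{"claw":10,"dx":-5,"dy":-35,"dz":0,"rx":0,"ry":0,"rz":0},{"claw":10,"dx":-5,"dy":-40,"dz":0,"rx":0,"ry":0,"rz":0},{"claw":10,"dx":-5,"dy":-40,"dz":0,"rx":0,"ry":0,"rz":0},{"claw":10,"dx":-1,"dy":-40,"dz":0,"rx":0,"ry":0,"rz":0},{"claw":10,"dx":0,"dy":-40,"dz":0,"rx":0,"ry":0,"rz":0},{"claw":10,"dx":0,"dy":-40,"dz":0,"rx":0,"ry":0,"rz":0},{"claw":10,"dx":0,"dy":-35,"dz":0,"rx":0,"ry":0,"rz":0},{"claw":10,"dx":0,"dy":-25,"dz":10,"rx":0,"ry":0,"rz":0},{"claw":10,"dx":0,"dy":-12,"dz":10,"rx":0,"ry":0,"rz":0}]'
python3 -m handwheel '[{"claw":10,"dx":0,"dy":0,"dz":0,"rx":0,"ry":0,"rz":0},{"claw":10,"dx":0,"dy":0,"dz":0,"rx":0,"ry":0,"rz":0}]'
python3 - <<'E'
from h import *
snap('wrist','w6'); print(pose()[:3,3])
for p in [(581.5,78,74),(506,84,74),(587.5,149,74),(594,219,74)]: print(proj('w6',p))
a=cv2.imread('pics/w6.png')[80:300,180:480]; cv2.imwrite('pics/w6c.png',cv2.resize(a,(800,587),interpolation=cv2.INTER_CUBIC))
E
```

```text
time: 15.15
tool_pos: [543.7, 85.4, 189.6]
tcp_rot: [-3.141, -0.0, -0.07]
contact_force: [0.5, -0.9, -2.6]
grip_width: 23.6
time: 15.35
tool_pos: [543.7, 82.4, 189.4]
tcp_rot: [3.141, 0.001, -0.074]
contact_force: [-1.0, 0.4, -2.9]
grip_width: 23.5
[543.96805445  81.98978945 189.78919155]
[320.63133447 155.81426575]
[320.10034107 231.82965   ]
[244.40638287 155.03829191]
[169.02262437 153.64379891]
```

View pics/w6c.png

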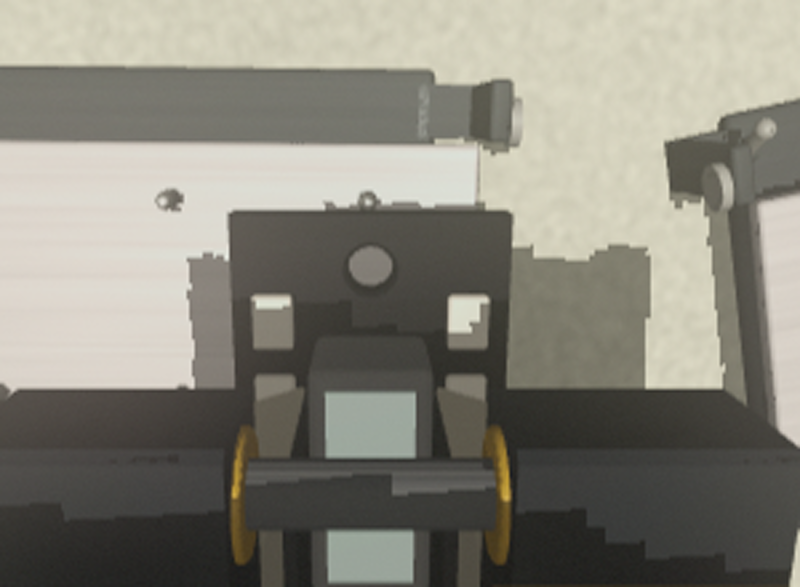

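The held panel's rear hole is at (318.8,179.4). Bay 1's rear pin is at (318,155) and bay 2's at (243.8,154.6).

Run:
```python
from h import *
T=pose(); z=T[2,3]-4.5
print('hole',px('w6',(318.8,179.4),z),'pin1',px('w6',(318,155),73),'pin2',px('w6',(243.8,154.6),73), T[:3,3])
for s in (0,): print(px('w6',(180+230/2.6667,80+211/2.6667),z),px('w6',(180+511/2.6667,80+211/2.6667),z))
```

```text
hole [580.47280668  79.92845948 185.28919155] pin1 [582.33196487  80.40741236  73.        ] pin2 [587.86068069 149.77112844  73.        ] [543.96805445  81.98978945 189.78919155]
[594.04925338 108.2026158  185.28919155] [589.70999635  49.81333814 185.28919155]
```

```bash
python3 -m handwheel '[{"claw":10,"dx":1,"dy":-0.6,"dz":20,"rx":0,"ry":0,"rz":0},{"claw":10,"dx":0,"dy":0,"dz":25,"rx":0,"ry":0,"rz":0},{"claw":10,"dx":0,"dy":0,"dz":25,"rx":0,"ry":0,"rz":0},{"claw":10,"dx":0,"dy":0,"dz":18,"rx":0,"ry":0,"rz":0},{"claw":10,"dx":0,"dy":0,"dz":8,"rx":0,"ry":0,"rz":0},{"claw":10,"dx":0,"dy":0,"dz":0,"rx":0,"ry":0,"rz":0},{"claw":10,"dx":0,"dy":0,"dz":0,"rx":0,"ry":0,"rz":0}]'
python3 - <<'E'
from h import *
print(pose()[:3,3]);snap('wrist','w7'); z=pose()[2,3]-4.5
a=cv2.imread('pics/w7.png')[80:300,180:480]; cv2.imwrite('pics/w7c.png',cv2.resize(a,(800,587),interpolation=cv2.INTER_CUBIC))
E
```

```text
time: 16.1
tool_pos: [545.7, 83.1, 94.7]
tcp_rot: [3.142, -0.002, -0.076]
contact_force: [0.2, -0.9, -2.2]
grip_width: 23.8
[545.67532561  83.14717021  94.69547698]
```

View pics/w7c.png

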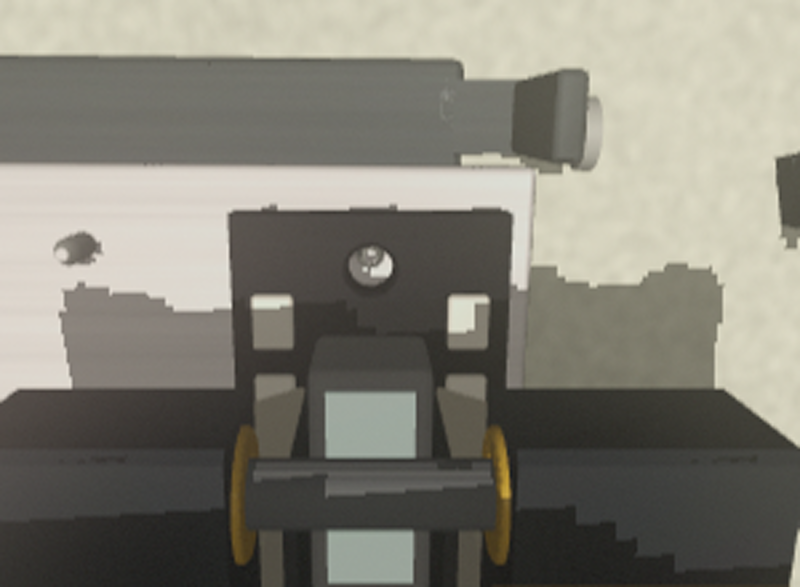

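Run:
```python
from h import *
z=94.7-4.5
print('hole',px('w7',(318.8,179.4),z),'pin',px('w7',(319.3,174.6),74))
```

```text
hole [582.40164268  80.65226937  90.2       ] pin [582.35979891  80.33708992  74.        ]
```

Aligned to within 0.3 mm. I'll lower it to flush.

```bash
python3 -m handwheel '[{"claw":10,"dx":0,"dy":0,"dz":5,"rx":0,"ry":0,"rz":0},{"claw":10,"dx":0,"dy":0,"dz":5,"rx":0,"ry":0,"rz":0},{"claw":10,"dx":0,"dy":0,"dz":5,"rx":0,"ry":0,"rz":0},{"claw":10,"dx":0,"dy":0,"dz":4,"rx":0,"ry":0,"rz":0},{"claw":10,"dx":0,"dy":0,"dz":0,"rx":0,"ry":0,"rz":0}]'
python3 -m handwheel '[{"claw":10,"dx":0,"dy":0,"dz":2,"rx":0,"ry":0,"rz":0},{"claw":10,"dx":0,"dy":0,"dz":1,"rx":0,"ry":0,"rz":0},{"claw":10,"dx":0,"dy":0,"dz":0,"rx":0,"ry":0,"rz":0}]'
```

```text
time: 16.65
tool_pos: [544.4, 83.8, 73.9]
tcp_rot: [3.141, 0.001, -0.075]
contact_force: [-0.2, 0.5, -2.2]
grip_width: 23.9
time: 16.95
tool_pos: [545.0, 83.8, 72.6]
tcp_rot: [3.142, -0.001, -0.075]
contact_force: [-2.3, -0.3, 3.8]
grip_width: 23.8
```

```bash
python3 -m handwheel '[{"claw":40,"dx":0,"dy":0,"dz":0,"rx":0,"ry":0,"rz":0},{"claw":50,"dx":0,"dy":0,"dz":0,"rx":0,"ry":0,"rz":0},{"claw":50,"dx":0,"dy":0,"dz":0,"rx":0,"ry":0,"rz":0},{"claw":50,"dx":0,"dy":0,"dz":-10,"rx":0,"ry":0,"rz":0},{"claw":50,"dx":0,"dy":0,"dz":-30,"rx":0,"ry":0,"rz":0},{"claw":50,"dx":0,"dy":0,"dz":-40,"rx":0,"ry":0,"rz":0},{"claw":50,"dx":0,"dy":0,"dz":-40,"rx":0,"ry":0,"rz":0}]'
python3 - <<'E'
from h import *
go(483.6,-422,190,-0.405)
E
```

```text
time: 17.65
tool_pos: [544.6, 83.7, 193.5]
tcp_rot: [3.141, 0.0, -0.075]
contact_force: [0.3, 0.2, 1.1]
grip_width: 50.1
shift tool [-22.8 508.9   3.6] rotvec [0.   0.   0.33]
```

```bash
python3 -m handwheel '[{"claw":50,"dx":-2,"dy":42,"dz":0,"rx":0,"ry":0,"rz":0},{"claw":50,"dx":-2,"dy":42,"dz":0,"rx":0,"ry":0,"rz":0},{"claw":50,"dx":-2,"dy":42,"dz":0,"rx":0,"ry":0,"rz":0},{"claw":50,"dx":-2,"dy":42,"dz":0,"rx":0,"ry":0,"rz":0},{"claw":50,"dx":-2,"dy":42,"dz":0,"rx":0,"ry":0,"rz":0},{"claw":50,"dx":-2,"dy":42,"dz":0,"rx":0,"ry":0,"rz":0},{"claw":50,"dx":-2,"dy":42,"dz":0,"rx":0,"ry":0,"rz":0},{"claw":50,"dx":-2,"dy":42,"dz":0,"rx":0,"ry":0,"rz":0},{"claw":50,"dx":-2,"dy":42,"dz":0,"rx":0,"ry":0,"rz":0},{"claw":50,"dx":-2,"dy":42,"dz":0,"rx":0,"ry":0,"rz":0}]'
python3 -m handwheel '[{"claw":50,"dx":-2,"dy":45,"dz":0,"rx":0,"ry":0,"rz":0},{"claw":50,"dx":0,"dy":44,"dz":0,"rx":0,"ry":0,"rz":0},{"claw":50,"dx":0,"dy":0,"dz":0,"rx":0,"ry":0,"rz":0.11},{"claw":50,"dx":0,"dy":0,"dz":0,"rx":0,"ry":0,"rz":0.11},{"claw":50,"dx":0,"dy":0,"dz":0,"rx":0,"ry":0,"rz":0.11},{"claw":50,"dx":-15,"dy":0,"dz":0,"rx":0,"ry":0,"rz":0},{"claw":50,"dx":0,"dy":0,"dz":0,"rx":0,"ry":0,"rz":0},{"claw":50,"dx":0,"dy":0,"dz":0,"rx":0,"ry":0,"rz":0}]'
python3 - <<'E'
from h import *
snap('wrist','w8'); print(pose()[:3,3])
a=cv2.imread('pics/w8.png')[60:280,180:480]; cv2.imwrite('pics/w8c.png',cv2.resize(a,(800,587),interpolation=cv2.INTER_CUBIC))
E
```

```text
time: 18.65
tool_pos: [493.0, -335.3, 192.6]
tcp_rot: [3.141, -0.001, -0.075]
contact_force: [0.8, 0.8, -0.0]
grip_width: 50.3
time: 19.45
tool_pos: [471.1, -416.4, 192.5]
tcp_rot: [3.141, -0.001, -0.405]
contact_force: [-0.1, 0.3, 0.3]
grip_width: 49.7
[ 471.32322316 -416.48984806  192.33403251]
```

View pics/w8c.png

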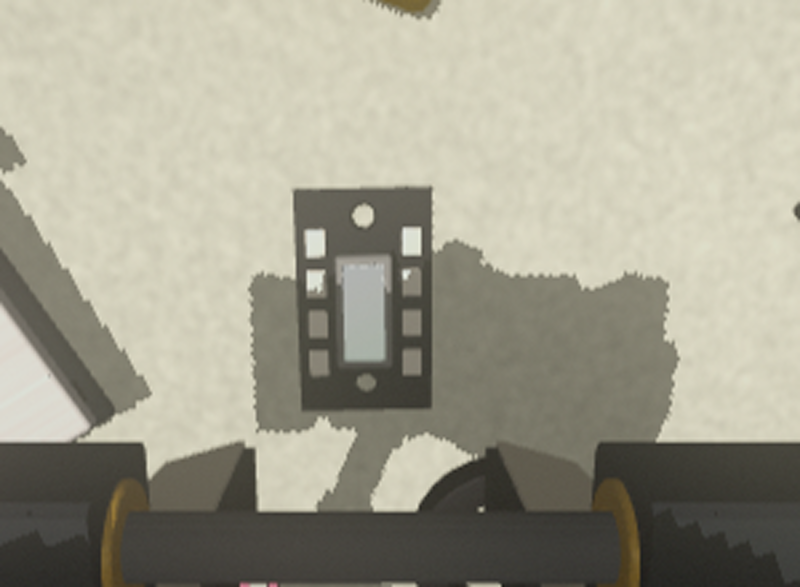

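The panel is unmoved, with holes at crop (363,216) and (366,382).

Run:
```python
from h import *
f=lambda u,v,z: px('w8',(180+u/2.6667,60+v/2.6667),z)
a=f(363,216,8);b=f(366,382,8);d=a-b;y=np.arctan2(d[1],d[0]);print(a,b,(a+b)/2,y, np.linalg.norm(d))
p=(a+b)/2; go(p[0],p[1],12.5,y)
```

```text
[ 516.32597075 -432.25136082    8.        ] [ 447.15482262 -403.93319938    8.        ] [ 481.74039668 -418.0922801     8.        ] -0.3885771955566326 74.74333415696954
shift tool [ 10.   -2.7 179.8] rotvec [ 0.    -0.001 -0.016]
```

```bash
python3 -m handwheel '[{"claw":50,"dx":10.4,"dy":-1.8,"dz":30,"rx":0,"ry":0,"rz":-0.012},{"claw":50,"dx":0,"dy":0,"dz":40,"rx":0,"ry":0,"rz":0},{"claw":50,"dx":0,"dy":0,"dz":40,"rx":0,"ry":0,"rz":0},{"claw":50,"dx":0,"dy":0,"dz":35,"rx":0,"ry":0,"rz":0},{"claw":50,"dx":0,"dy":0,"dz":20,"rx":0,"ry":0,"rz":0},{"claw":50,"dx":0,"dy":0,"dz":14,"rx":0,"ry":0,"rz":0},{"claw":50,"dx":0,"dy":0,"dz":0,"rx":0,"ry":0,"rz":0},{"claw":20,"dx":0,"dy":0,"dz":0,"rx":0,"ry":0,"rz":0},{"claw":10,"dx":0,"dy":0,"dz":0,"rx":0,"ry":0,"rz":0},{"claw":10,"dx":0,"dy":0,"dz":0,"rx":0,"ry":0,"rz":0}]'
python3 -m handwheel '[{"claw":10,"dx":0,"dy":0,"dz":0,"rx":0,"ry":0,"rz":0},{"claw":10,"dx":0,"dy":0,"dz":0,"rx":0,"ry":0,"rz":0},{"claw":10,"dx":0,"dy":0,"dz":-10,"rx":0,"ry":0,"rz":0},{"claw":10,"dx":0,"dy":0,"dz":-30,"rx":0,"ry":0,"rz":0},{"claw":10,"dx":0,"dy":0,"dz":-40,"rx":0,"ry":0,"rz":0},{"claw":10,"dx":0,"dy":0,"dz":-40,"rx":0,"ry":0,"rz":0},{"claw":10,"dx":0,"dy":0,"dz":-40,"rx":0,"ry":0,"rz":0},{"claw":10,"dx":0,"dy":0,"dz":-20,"rx":0,"ry":0,"rz":0}]'
python3 - <<'E'
from h import *
go(555.5,224.5,190,-0.077)
E
```

```text
time: 20.5
tool_pos: [481.8, -419.3, 14.2]
tcp_rot: [3.14, -0.002, -0.393]
contact_force: [0.6, -0.8, 0.4]
grip_width: 30.9
time: 21.3
tool_pos: [481.8, -419.5, 197.3]
tcp_rot: [3.139, -0.005, -0.393]
contact_force: [0.1, -0.2, -0.8]
grip_width: 23.9
shift tool [-178.7 -623.     4.9] rotvec [ 0.003 -0.005 -0.316]
```

```bash
python3 -m handwheel '[{"claw":10,"dx":-8,"dy":-28,"dz":0,"rx":0,"ry":0,"rz":0},{"claw":10,"dx":-12,"dy":-40,"dz":0,"rx":0,"ry":0,"rz":0},{"claw":10,"dx":-12,"dy":-42,"dz":0,"rx":0,"ry":0,"rz":0},{"claw":10,"dx":-12,"dy":-42,"dz":0,"rx":0,"ry":0,"rz":0},{"claw":10,"dx":-12,"dy":-42,"dz":0,"rx":0,"ry":0,"rz":0},{"claw":10,"dx":-12,"dy":-42,"dz":0,"rx":0,"ry":0,"rz":0},{"claw":10,"dx":-12,"dy":-42,"dz":0,"rx":0,"ry":0,"rz":0},{"claw":10,"dx":-12,"dy":-42,"dz":0,"rx":0,"ry":0,"rz":0},{"claw":10,"dx":-12,"dy":-42,"dz":0,"rx":0,"ry":0,"rz":0},{"claw":10,"dx":-12,"dy":-42,"dz":0,"rx":0,"ry":0,"rz":0}]'
python3 -m handwheel '[{"claw":10,"dx":-12,"dy":-42,"dz":0,"rx":0,"ry":0,"rz":0},{"claw":10,"dx":-12,"dy":-42,"dz":0,"rx":0,"ry":0,"rz":0},{"claw":10,"dx":-12,"dy":-42,"dz":0,"rx":0,"ry":0,"rz":0},{"claw":10,"dx":-12,"dy":-42,"dz":0,"rx":0,"ry":0,"rz":0},{"claw":10,"dx":-12,"dy":-42,"dz":0,"rx":0,"ry":0,"rz":0},{"claw":10,"dx":-3,"dy":-9,"dz":0,"rx":0,"ry":0,"rz":-0.1},{"claw":10,"dx":0,"dy":0,"dz":0,"rx":0,"ry":0,"rz":-0.11},{"claw":10,"dx":0,"dy":0,"dz":0,"rx":0,"ry":0,"rz":-0.106},{"claw":10,"dx":0,"dy":0,"dz":0,"rx":0,"ry":0,"rz":0},{"claw":10,"dx":0,"dy":0,"dz":0,"rx":0,"ry":0,"rz":0}]'
python3 - <<'E'
from h import *
go(556,223.5,95,-0.077)
E
```

```text
time: 22.3
tool_pos: [528.4, 0.7, 193.1]
tcp_rot: [3.141, 0.0, -0.393]
contact_force: [0.7, 0.2, -1.4]
grip_width: 24.0
time: 23.3
tool_pos: [554.3, 225.2, 192.8]
tcp_rot: [3.141, 0.0, -0.08]
contact_force: [0.3, -0.4, -1.9]
grip_width: 23.7
shift tool [ 1.8  1.5 97.8] rotvec [ 0.     0.    -0.003]
```

```bash
python3 -m handwheel '[{"claw":10,"dx":1.8,"dy":-1.8,"dz":25,"rx":0,"ry":0,"rz":-0.002},{"claw":10,"dx":0,"dy":0,"dz":30,"rx":0,"ry":0,"rz":0},{"claw":10,"dx":0,"dy":0,"dz":25,"rx":0,"ry":0,"rz":0},{"claw":10,"dx":0,"dy":0,"dz":12,"rx":0,"ry":0,"rz":0},{"claw":10,"dx":0,"dy":0,"dz":6,"rx":0,"ry":0,"rz":0},{"claw":10,"dx":0,"dy":0,"dz":0,"rx":0,"ry":0,"rz":0},{"claw":10,"dx":0,"dy":0,"dz":0,"rx":0,"ry":0,"rz":0}]'
python3 - <<'E'
from h import *
print(pose()[:3,3]);snap('wrist','w9')
a=cv2.imread('pics/w9.png')[80:300,180:480]; cv2.imwrite('pics/w9c.png',cv2.resize(a,(800,587),interpolation=cv2.INTER_CUBIC))
E
```

```text
time: 24.0
tool_pos: [557.3, 227.2, 95.9]
tcp_rot: [-3.141, -0.002, -0.076]
contact_force: [-0.4, -0.7, -2.0]
grip_width: 23.9
[557.26659675 227.17454894  95.91192855]
```

View pics/w9c.png

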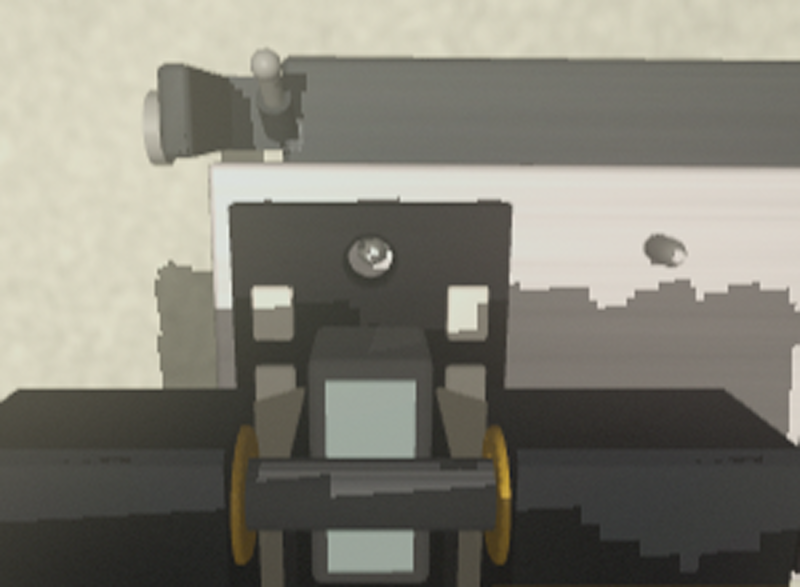

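Run:
```python
from h import *
f=lambda u,v,z: px('w9',(180+u/2.6667,80+v/2.6667),z)
print('hole',f(370,257,91.4),'pin',f(371,247,74))
```

```text
hole [595.72562087 224.58590906  91.4       ] pin [595.00195427 224.41281095  74.        ]
```

```bash
python3 -m handwheel '[{"claw":10,"dx":-0.8,"dy":0.1,"dz":5,"rx":0,"ry":0,"rz":0},{"claw":10,"dx":0,"dy":0,"dz":5,"rx":0,"ry":0,"rz":0},{"claw":10,"dx":0,"dy":0,"dz":5,"rx":0,"ry":0,"rz":0},{"claw":10,"dx":0,"dy":0,"dz":4,"rx":0,"ry":0,"rz":0},{"claw":10,"dx":0,"dy":0,"dz":0,"rx":0,"ry":0,"rz":0}]'
python3 -m handwheel '[{"claw":10,"dx":0,"dy":0,"dz":2,"rx":0,"ry":0,"rz":0},{"claw":10,"dx":0,"dy":0,"dz":1,"rx":0,"ry":0,"rz":0},{"claw":10,"dx":0,"dy":0,"dz":0,"rx":0,"ry":0,"rz":0}]'
```

```text
time: 24.55
tool_pos: [555.2, 226.9, 74.8]
tcp_rot: [3.141, 0.001, -0.075]
contact_force: [0.4, -0.6, -2.3]
grip_width: 23.5
time: 24.85
tool_pos: [555.8, 227.0, 73.9]
tcp_rot: [-3.141, -0.001, -0.075]
contact_force: [-3.2, -1.3, 5.2]
grip_width: 23.8
```

Seated, with 5 N upward at z = 73.9. I'll release, lift and check from above.

```bash
python3 -m handwheel '[{"claw":40,"dx":0,"dy":0,"dz":0,"rx":0,"ry":0,"rz":0},{"claw":50,"dx":0,"dy":0,"dz":0,"rx":0,"ry":0,"rz":0},{"claw":50,"dx":0,"dy":0,"dz":0,"rx":0,"ry":0,"rz":0},{"claw":50,"dx":0,"dy":0,"dz":-10,"rx":0,"ry":0,"rz":0},{"claw":50,"dx":0,"dy":0,"dz":-30,"rx":0,"ry":0,"rz":0},{"claw":30,"dx":0,"dy":0,"dz":-40,"rx":0,"ry":0,"rz":0},{"claw":0,"dx":0,"dy":10,"dz":-40,"rx":0,"ry":0,"rz":0},{"claw":0,"dx":-10,"dy":30,"dz":-30,"rx":0,"ry":0,"rz":0},{"claw":0,"dx":-15,"dy":30,"dz":-20,"rx":0,"ry":0,"rz":0},{"claw":0,"dx":-30,"dy":0,"dz":0,"rx":0,"ry":0,"rz":0}]'
python3 -m handwheel '[{"claw":0,"dx":0,"dy":0,"dz":0,"rx":0,"ry":0,"rz":0},{"claw":0,"dx":0,"dy":0,"dz":0,"rx":0,"ry":0,"rz":0}]'
python3 - <<'E'
from h import *
snap('wrist','w10');snap('scene','s1');go(425,-200,30,0.147)
E
```

```text
time: 25.85
tool_pos: [497.5, 158.7, 246.5]
tcp_rot: [-3.141, -0.008, -0.079]
contact_force: [0.1, 0.3, -0.1]
grip_width: 14.8
time: 26.05
tool_pos: [495.7, 161.4, 243.6]
tcp_rot: [-3.141, -0.002, -0.075]
contact_force: [0.8, 0.3, -0.5]
grip_width: 0.9
shift tool [-44.1 365.9 212.8] rotvec [ 0.    -0.001 -0.222]
```

View pics/w10.png

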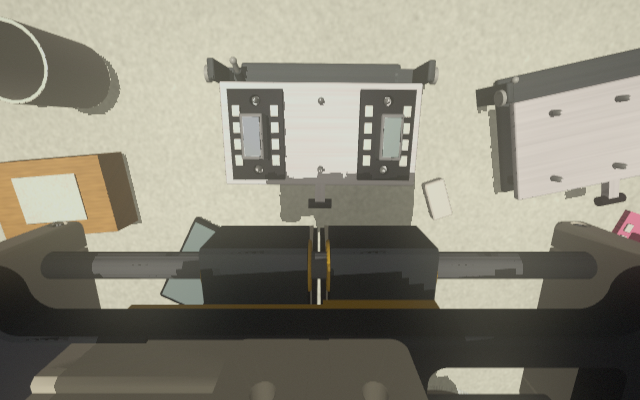

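Both panels lie flat in bays 3 and 1, at (256,135) and (388,135), and the old stand is empty. Its tab is at (609,197), so next I'll work out the tab grip.

Run:
```python
from h import *
print(px('w10',(609,197),61))
go(447,-196,140,0.147)
H=np.array([593.5,-174.8,55]);ex=np.array([np.cos(.147),np.sin(.147),0])
for th in np.arange(0,1.75,.1): print(round(th,1),np.round([148*(1-np.cos(th)),148*np.sin(th)],1))
```

```text
[ 451.3288738  -186.43236266   61.        ]
shift tool [-22.4 360.2 102.8] rotvec [ 0.    -0.001 -0.222]
0.0 [0. 0.]
0.1 [ 0.7 14.8]
0.2 [ 3.  29.4]
0.3 [ 6.6 43.7]
0.4 [11.7 57.6]
0.5 [18.1 71. ]
0.6 [25.9 83.6]
0.7 [34.8 95.3]
0.8 [ 44.9 106.2]
0.9 [ 56.  115.9]
1.0 [ 68.  124.5]
1.1 [ 80.9 131.9]
1.2 [ 94.4 137.9]
1.3 [108.4 142.6]
1.4 [122.8 145.8]
1.5 [137.5 147.6]
1.6 [152.3 147.9]
1.7 [167.1 146.8]
```

```bash
python3 -m handwheel '[{"claw":50,"dx":-2,"dy":40,"dz":0,"rx":0,"ry":0,"rz":0},{"claw":50,"dx":-2,"dy":40,"dz":0,"rx":0,"ry":0,"rz":0},{"claw":50,"dx":-3,"dy":40,"dz":0,"rx":0,"ry":0,"rz":0},{"claw":50,"dx":-3,"dy":40,"dz":0,"rx":0,"ry":0,"rz":0},{"claw":50,"dx":-3,"dy":40,"dz":0,"rx":0,"ry":0,"rz":0},{"claw":50,"dx":-3,"dy":40,"dz":0,"rx":0,"ry":0,"rz":0},{"claw":50,"dx":-3,"dy":40,"dz":0,"rx":0,"ry":0,"rz":0},{"claw":50,"dx":-3,"dy":40,"dz":0,"rx":0,"ry":0,"rz":-0.11},{"claw":50,"dx":0,"dy":40,"dz":0,"rx":0,"ry":0,"rz":-0.112},{"claw":50,"dx":0,"dy":0,"dz":0,"rx":0,"ry":0,"rz":0}]'
python3 -m handwheel '[{"claw":50,"dx":0,"dy":0,"dz":40,"rx":0,"ry":0,"rz":0},{"claw":50,"dx":0,"dy":0,"dz":40,"rx":0,"ry":0,"rz":0},{"claw":50,"dx":0,"dy":0,"dz":0,"rx":0,"ry":0,"rz":0},{"claw":50,"dx":0,"dy":0,"dz":0,"rx":0,"ry":0,"rz":0}]'
python3 - <<'E'
from h import *
go(447,-195.8,43,0.147)
snap('wrist','w11'); snap('top','t5')
print(proj('w11',[447,-195.8,55]),proj('t5',[447,-195.8,55]))
u,v=map(int,proj('t5',[447,-195.8,55]))
a=cv2.imread('pics/t5.png')[v-30:v+20,u-35:u+35]; b=cv2.imread('pics/w11.png')
cv2.imwrite('pics/m11.png',np.vstack([b[100:330,120:520],cv2.resize(a,(400,286),interpolation=cv2.INTER_CUBIC)]))
print(u,v)
E
```

```text
time: 27.15
tool_pos: [451.5, -200.6, 242.1]
tcp_rot: [3.14, 0.0, 0.146]
contact_force: [0.5, 0.3, 0.4]
grip_width: 50.0
time: 27.55
tool_pos: [451.5, -195.7, 163.0]
tcp_rot: [-3.141, 0.001, 0.147]
contact_force: [0.2, -0.4, 0.3]
grip_width: 49.9
shift tool [ -4.4  -0.5 120. ] rotvec [-0.001  0.001 -0.   ]
[318.48952178 201.9019058 ] [400.0027331 249.0085739]
400 249
```

View pics/m11.png

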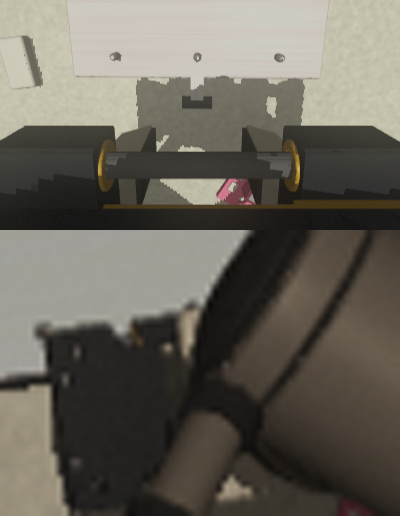

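The tab is at wrist (317,203), which matches the prediction. I'll descend and grip it.

```bash
python3 -m handwheel '[{"claw":50,"dx":-4.4,"dy":-0.5,"dz":35,"rx":0,"ry":0,"rz":0},{"claw":50,"dx":0,"dy":0,"dz":40,"rx":0,"ry":0,"rz":0},{"claw":50,"dx":0,"dy":0,"dz":30,"rx":0,"ry":0,"rz":0},{"claw":50,"dx":0,"dy":0,"dz":14,"rx":0,"ry":0,"rz":0},{"claw":20,"dx":0,"dy":0,"dz":0,"rx":0,"ry":0,"rz":0},{"claw":20,"dx":0,"dy":0,"dz":0,"rx":0,"ry":0,"rz":0},{"claw":20,"dx":0,"dy":0,"dz":0,"rx":0,"ry":0,"rz":0},{"claw":20,"dx":0,"dy":0,"dz":0,"rx":0,"ry":0,"rz":0},{"claw":20,"dx":0,"dy":0,"dz":0,"rx":0,"ry":0,"rz":0},{"claw":20,"dx":0,"dy":0,"dz":0,"rx":0,"ry":0,"rz":0}]'
```

```text
time: 28.65
tool_pos: [447.4, -194.4, 45.4]
tcp_rot: [-3.14, -0.002, 0.146]
contact_force: [3.7, 10.6, 4.0]
grip_width: 27.5
```

Gripped at 27.5 mm. I'll swing it up along the arc.

```bash
python3 -m handwheel '[{"claw":20,"dx":0.7,"dy":-1,"dz":-14.8,"rx":0,"ry":0,"rz":0},{"claw":20,"dx":2.3,"dy":0,"dz":-14.6,"rx":0,"ry":0,"rz":0},{"claw":20,"dx":3.6,"dy":0,"dz":-14.3,"rx":0,"ry":0,"rz":0},{"claw":20,"dx":5.1,"dy":0,"dz":-13.9,"rx":0,"ry":0,"rz":0},{"claw":20,"dx":6.4,"dy":0,"dz":-13.4,"rx":0,"ry":0,"rz":0},{"claw":20,"dx":7.8,"dy":0,"dz":-12.6,"rx":0,"ry":0,"rz":0},{"claw":20,"dx":8.9,"dy":0,"dz":-11.7,"rx":0,"ry":0,"rz":0}]'
python3 -m handwheel '[{"claw":20,"dx":10.1,"dy":0,"dz":-10.9,"rx":0,"ry":0,"rz":0},{"claw":20,"dx":11.1,"dy":0,"dz":-9.7,"rx":0,"ry":0,"rz":0},{"claw":20,"dx":12,"dy":0,"dz":-8.6,"rx":0,"ry":0,"rz":0},{"claw":20,"dx":12.9,"dy":0,"dz":-7.4,"rx":0,"ry":0,"rz":0},{"claw":20,"dx":13.5,"dy":0,"dz":-6,"rx":0,"ry":0,"rz":0},{"claw":20,"dx":14,"dy":0,"dz":-4.7,"rx":0,"ry":0,"rz":0},{"claw":20,"dx":14.4,"dy":0,"dz":-3.2,"rx":0,"ry":0,"rz":0},{"claw":20,"dx":14.7,"dy":0,"dz":-1.8,"rx":0,"ry":0,"rz":0},{"claw":20,"dx":14.8,"dy":0,"dz":-0.3,"rx":0,"ry":0,"rz":0}]'
```

```text
time: 29.35
tool_pos: [480.4, -189.7, 140.2]
tcp_rot: [-3.141, 0.001, 0.147]
contact_force: [0.5, -0.0, -7.3]
grip_width: 27.3
time: 30.25
tool_pos: [598.2, -173.3, 194.5]
tcp_rot: [3.139, -0.003, 0.147]
contact_force: [0.5, -1.7, 0.0]
grip_width: 27.6
```

```bash
python3 -m handwheel '[{"claw":20,"dx":14.8,"dy":0,"dz":1.1,"rx":0,"ry":0,"rz":0},{"claw":20,"dx":14.5,"dy":0,"dz":2.6,"rx":0,"ry":0,"rz":0},{"claw":20,"dx":6,"dy":0,"dz":1.5,"rx":0,"ry":0,"rz":0},{"claw":20,"dx":0,"dy":0,"dz":0,"rx":0,"ry":0,"rz":0},{"claw":50,"dx":0,"dy":0,"dz":0,"rx":0,"ry":0,"rz":0},{"claw":50,"dx":0,"dy":0,"dz":0,"rx":0,"ry":0,"rz":0},{"claw":50,"dx":0,"dy":0,"dz":-20,"rx":0,"ry":0,"rz":0},{"claw":50,"dx":0,"dy":0,"dz":-40,"rx":0,"ry":0,"rz":0},{"claw":50,"dx":0,"dy":0,"dz":-40,"rx":0,"ry":0,"rz":0},{"claw":50,"dx":-20,"dy":0,"dz":0,"rx":0,"ry":0,"rz":0}]'
python3 -m handwheel '[{"claw":50,"dx":-40,"dy":10,"dz":0,"rx":0,"ry":0,"rz":0},{"claw":50,"dx":-45,"dy":20,"dz":0,"rx":0,"ry":0,"rz":0},{"claw":50,"dx":-45,"dy":20,"dz":0,"rx":0,"ry":0,"rz":0},{"claw":50,"dx":-30,"dy":40,"dz":0,"rx":0,"ry":0,"rz":0},{"claw":50,"dx":0,"dy":45,"dz":0,"rx":0,"ry":0,"rz":0},{"claw":50,"dx":0,"dy":45,"dz":0,"rx":0,"ry":0,"rz":0},{"claw":50,"dx":0,"dy":45,"dz":0,"rx":0,"ry":0,"rz":0},{"claw":50,"dx":0,"dy":0,"dz":0,"rx":0,"ry":0,"rz":0},{"claw":50,"dx":0,"dy":0,"dz":0,"rx":0,"ry":0,"rz":0},{"claw":50,"dx":0,"dy":0,"dz":0,"rx":0,"ry":0,"rz":0}]'
python3 - <<'E'
from h import *
snap('top','t6'); f='t6'
a=cv2.imread('pics/t6.png')
cv2.imwrite('pics/t6c.png',cv2.resize(a[125:275,220:510],(800,414),interpolation=cv2.INTER_CUBIC))
H=np.array([593.5,-174.8,55]);ex=np.array([np.cos(.147),np.sin(.147),0]);ez=np.array([0,0,1])
for th in (1.6,1.7,1.78,1.85):
  p=proj(f,H+148*(-np.cos(th)*ex+np.sin(th)*ez)); print(th,(p-[220,125])*2.7586)
E
```

```text
time: 31.25
tool_pos: [614.9, -171.2, 292.8]
tcp_rot: [3.136, -0.01, 0.148]
contact_force: [0.7, -0.5, -0.2]
grip_width: 50.1
time: 32.25
tool_pos: [486.6, -415.6, 286.6]
tcp_rot: [-3.141, 0.0, 0.147]
contact_force: [0.6, -0.2, 0.4]
grip_width: 50.1
1.6 [495.95230571 171.68660845]
1.7 [493.09713416 155.61130501]
1.78 [490.6646949 143.1192178]
1.85 [488.4469189  132.54764158]
```

View pics/t6c.png

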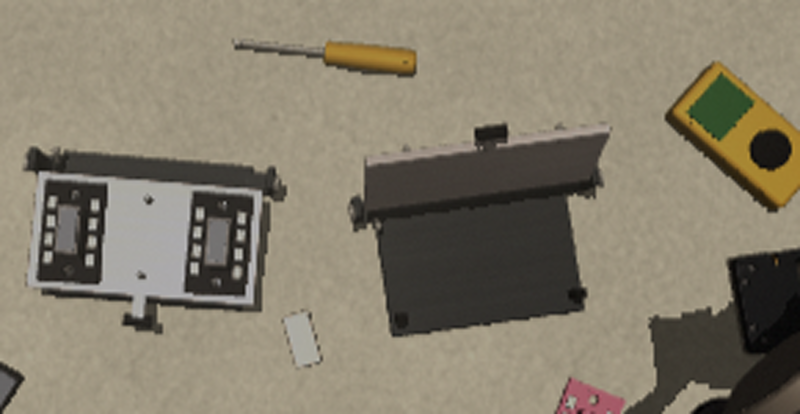

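The old tab is at (491,132), which matches the folded angle of 1.85 rad (predicted (488,133)). Both panels sit over their pins, and the bystanders are where they were. Handing in.

```bash
python3 -c "
from plant import bot
print(bot.close_job())"
```

```text
the job is handed in; nothing more can be done
None
```

The job is handed in at about 32 s on the robot's clock, and both panels are across; no verdict was reported.

- **New stand:** The first pull left the deck stalled at about 1.05 rad. A second push took it past the middle, and it opened fully.
- **Panels:** Only two were present. The one on the loaded stand went to bay 1 and the one on the desk to bay 3. On seating, the tool stopped at the expected flush height, with 4 to 5 N upward.
- **Old stand:** I swung it by its tab to about 1.85 rad and let go.

**Last checks:** The final top view shows both panels flat over their pins, the new deck level and the old tab within about 3 px of its predicted folded position. The pink look-alike and the bystanders in that view (screwdriver, multimeter, adapter) had not visibly moved. The phone, mug, carton and tape were mostly outside that last crop, but the arm never went near them.

**Disagreement:** The wrist and top cameras differed by 2 to 6 mm on some points. I relied on close-up wrist views of each pin in its hole for the final alignment.

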